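# Show the bearing ball: uncover, lift and turn the dished tray

### The job

Lift the green lid off the grey pan by its black knob and set it down gently, right way up, on the cork mat, and let go of it. Then take the dished tray by the wooden grip of its handle, lift it straight up well clear of the pan without turning it, and there, above the pan, turn it a quarter turn either way, so that its handle stands square across the line between the pan's two red lugs. Keep the tray level and the steel ball in its middle throughout, do not touch the ball, leave the other things alone, and finish while still holding the tray up there, level and at rest.

Things in the scene. Friction and masses are not known exactly. Their poses are not given: they have to be found in the camera images.
- pan: round grey pan, fixed to the bench, outer diameter 155 mm, 45 mm high, inner diameter 147 mm, floor 5 mm thick. Origin at the centre of its underside, z up. Two small red lugs (14 mm) stick out of its rim at +y and -y of the pan, 84 mm from the axis, so the line between them is the pan's y axis.
- mat: square cork mat, 180 x 180 mm, 3 mm thick, fixed on the bench; origin at the centre of its underside.
- lid_knob (a point): centre of the black knob (diameter 32 mm, height 20 mm, on a 16 mm stem) of the loose, round, hollow green lid: diameter 154 mm, 0.2 kg, flat top 26 mm and lower edge 82 mm below this point. A lip 6 mm deep sits inside the pan's rim with 2.5 mm play. On the pan this point is 121 mm above the bench; right way up on the mat 85 mm. z up.
- tray_grip (a point): centre of the dark wooden grip of the tray's handle: 14 mm wide along x (pinch it across x), 56 mm long along y, 24 mm high. z up when level. The tray hangs below, balanced: round dished aluminium plate, 112 mm wide, rim 24 mm high, 0.25 kg, underside 68 mm below this point; steel bail along y, 119 mm wide. In the pan: 73 mm above the bench, y along the pan's y within 0.1 rad.
- tray_seat (a point): where the ball's centre rests in the middle of the tray's dish: 49 mm below the grip's centre. The dish slopes up by 0.2 rad towards its rim on all sides. Moves with the tray.
- ball_center (a point): centre of the loose steel ball, 25 mm in diameter, 0.064 kg, lying in the dish; its top is 25 mm below the underside of the wooden grip.
- tape: bystander: roll of tape lying flat, 96 mm in diameter, 25 mm high; origin at the centre of its underside.
- sanding_block: bystander: sanding block, 65 x 112 x 36 mm; origin at the centre of its underside.
- bench_dog: bystander: wooden bench dog (round peg) standing upright, 29 mm in diameter, 65 mm high; origin at the centre of its underside.
Mind the look-alikes: they are no part of the job. What is shaped like the part that bears lid_knob but yellow is not meant.

How it is judged (in metres and radians):
On the way, in this order (a step that is already met when the one before it is completed fails the run):
1. the lid rests right way up on the mat, let go, with the tray still in the pan (horizontal distance between lid_knob and mat below 0.05 m and height (world z) of lid_knob below 0.092 m and angle between lid_knob's own z axis and vertical below 0.06 rad and contact force between the fingers and lid below 0.1 N and linear speed of lid below 0.02 m/s and z of tray_grip in the frame of pan below 0.08 m), for 0.2 s.
2. the tray is lifted clear of the pan, held level and not yet turned (z of tray_grip in the frame of pan above 0.123 m and angle between the y axis of tray_grip and the y axis of pan, either way round below 0.35 rad and angle between tray_grip's own z axis and vertical below 0.12 rad and contact force between the fingers and tray above 1 N), for 0.1 s.
At the end, for the whole second after the job is handed in: Lid right way up on the mat (centres within 50 mm, tilt < 0.06 rad), let go. Tray held at rest in the fingers, >= 10 mm above the rim, within 60 mm of the pan's axis, tilt < 0.1 rad, handle within 0.18 rad of square to the lugs' line, touching neither pan nor lid; ball within 12 mm of its seat (horizontal distance between lid_knob and mat below 0.05 m and height (world z) of lid_knob below 0.092 m and angle between lid_knob's own z axis and vertical below 0.06 rad and contact force between each of the fingers, tray and lid below 0.1 N and linear speed of each of lid, tray below 0.02 m/s and z of tray_grip in the frame of pan above 0.123 m and horizontal distance between tray_grip and pan below 0.06 m and angle between the y axis of tray_grip and the y axis of pan, either way round above 1.39 rad and angle between tray_grip's own z axis and vertical below 0.1 rad and contact force between the fingers and tray above 1 N and contact force between tray and pan below 0.1 N and distance between ball_center and tray_seat below 0.012 m); the arm keeps its last pose, push and grip.
It fails at once if the ball rolls more than 30 mm off the middle of the dish (not (distance between ball_center and tray_seat below 0.03 m)).
It fails at once if the tray is tilted by more than 0.25 rad (angle between tray_grip's own z axis and vertical above 0.25 rad).
It fails at once if the robot touches the ball (contact force between any of the fingers, the arm and ball above 0.2 N).
It fails at once if the lid is dropped or slammed down (faster than 0.5 m/s close to the bench) (height (world z) of lid_knob below 0.098 m and linear speed of lid above 0.5 m/s).
It fails at once if the tape, sanding block or bench dog is moved by more than 30 mm (distance of any of tape, sanding_block, bench_dog from where it was at the start of the episode above 0.03 m).
It also fails if it takes over 64 s, if anything falls off the work surface, if the arm or the gripper's body presses on something with over 40 N, if the wrist force passes 120 N, or if a joint passes its speed limit or range.

### The arm

A 6-joint arm with a two-finger parallel gripper is mounted at the origin on the work surface; the furniture and walls round the work are solid. World frame = base frame: x ahead of the robot, y to its left, z up, the work surface at z = 0. Lengths are in mm, angles in degrees, forces in N, time in s.
With the tool pointing down it reaches from about 350 to 850 mm from the base axis. Payload 8.1 kg.
Tool frame: the origin (TCP) lies midway between the tips of the shut fingers; the grasp point (between the pads) lies 19 mm behind it; z points along the fingers, y is the direction in which the jaws open and shut (so a half turn about z gives the same grasp; the last joint's range is limited). The gripper opens to 85 mm and grips with 20 to 120 N. Pads are 22 mm wide; open, the fingers measure 114 mm over their backs; the gripper's body (76 mm by 85 mm) begins 54 mm behind the grasp point. The pads swing forward as they close: fully open they stand 13 mm farther back than shut.
Start: joints at [59.278, 7.471, 85.268, -0, 87.261, -4.893], TCP at [261.392, 540.074, 231.292] pointing down, gripper open.
Joint ranges: [-169.43, 169.43], [-51.17, 129.36], [1.28, 143.12], [-76.62, 256.62], [0, 156.53], [-152.29, 152.29]. Speed limits (degrees/s): [136.94, 136.94, 159.86, 180, 180, 180].

### API

Orientations are given as [roll, pitch, yaw] about the fixed x, y, z axes, in that order (R = Rz(yaw) Ry(pitch) Rx(roll)).
In Python, from bench import r gives the robot as it stands.
- The arm moves only by the tool carry_out, never from a script. Its argument "increments" is a list of rows, each a list of 3 entries, a list of its own where there are three numbers: the shift along the tool's x, y, z in m, then the turn, a rotation vector about the tool's x, y, z in rad, then the closure, from 0 (fully open) to 1 (shut). A call has 1 to 12 rows; each row shifts and turns the pose as measured when the row begins, along the tool's axes as they then stand; what a row does not reach is not made up. A row lasts 1/10 s, in which the tool goes at most 50 mm and 8.59 degrees, less where a joint would pass 70% of its speed; a pose out of reach is approached as far as the arm can. A call with a gripper value outside its range is refused whole. The fingers move at their own pace and stop on an object; "newtons" is the grip in N (left out, the last holds). Time passes only in rows, so rows that do not move let the fingers close. It gives the time, the measured TCP pose, the force and the opening at its end, in the units of the state.
- r.sense(): the state, without advancing time (a new reading comes with each control period).
- r.snapshot(name): name is "side" or "top" or "wrist"; returns a dict with "image" (480x640x3 uint8, blue, green, red), "vertical_fov" (degrees; the focal length in pixels is half the picture's height over the tangent of half this angle, whatever the lens; pixels are square), "cx", "cy" (the principal point, pixels), "rvec" (rotation vector, rad) and "tvec" (3), from world to camera coordinates, as OpenCV has them. Camera axes: x right, y down, z forward; pixel columns grow to the right and rows downward; lengths in mm; the calibration is good to about 2 mm. A picture is of the moment at which its call begins. There is no depth.
- r.hand_in(): hands the job in, once; it reports no verdict.
The state is a dict: "time": time; "joint_pos": joint angles; "qd": joint speeds; "joint_efforts": joint torques, N m; "tool_pos": TCP position; "tcp_rot": TCP orientation; "ft_force": force on the tool from outside, world axes, zero at the start; "wrist_torque": the same for the moment, N m; "finger_gap": finger opening in mm.
Only numpy, scipy, OpenCV 4.12 (cv2) and the standard library are available. Lean on these libraries where they do the work, as an engineer would, in place of code of your own. Each camera call takes 0.05 s, during which the arm holds its last target.

## Working session

There is one attempt and no reset: what is moved stays moved. The work goes in short steps, Python scripts to look and compute and a tool call to move; the robot and the scene stay as the last step left them, time stands still between calls to the robot, and variables do not carry over. Pictures are saved under pics/ and viewed, and the job is handed in when it is done.

Besides the shell and the picture viewer there is one more tool, called as a command line: name --argument value ..., lists and objects as JSON in quotes. carry_out: Moves the arm, as the interface text tells. Its arguments: {"type":"object","properties":{"increments":{"type":"array"},"newtons":{"type":"number"}},"required":["increments"]}

```bash
ls; mkdir -p pics; python3 - <<'E'
from bench import r
import cv2
print(r.sense())
for n in ("side","top","wrist"):
    s=r.snapshot(n); cv2.imwrite(f"pics/a_{n}.png",s["image"])
    print(n,{k:v for k,v in s.items() if k!="image"})
E
```

```text
pics
{'time': 0.0, 'joint_pos': array([ 5.92797481e+01,  7.51441569e+00,  8.53286653e+01, -1.41999563e-03,
        8.72607130e+01, -4.89259329e+00]), 'qd': array([-0.12036708,  0.06113593, -0.02128018,  0.03150583, -0.0269725 ,
        0.02214559]), 'joint_efforts': array([ 1.96940755e-04, -5.69397819e+01, -5.00553310e+01, -1.64067392e-04,
        1.45830342e-02,  2.80590314e-05]), 'tool_pos': array([261.10699549, 539.60849615, 230.25752326]), 'tcp_rot': array([-1.79896463e+02, -7.43931454e-03,  1.54172404e+02]), 'ft_force': array([-0.13251872,  0.17086835,  0.04602132]), 'wrist_torque': array([-0.01148548, -0.04190696,  0.0309233 ]), 'finger_gap': 85.67123603805251}
side {'vertical_fov': 50.51685013005795, 'cx': 316.736673756441, 'cy': 243.16589465104394, 'rvec': array([ 2.01496478, -0.41214917,  0.26096428]), 'tvec': array([-452.11509411,  187.99177975,  847.19509637])}
top {'vertical_fov': 52.65645802976027, 'cx': 311.3640657855443, 'cy': 230.88477307707825, 'rvec': array([ 2.20879386, -2.15517625,  0.13771769]), 'tvec': array([ -26.48909743,  487.6965646 , 1092.28313805])}
wrist {'vertical_fov': 63.96043018644839, 'cx': 321.80612486104224, 'cy': 242.63918735374673, 'rvec': array([-2.41586627, -1.51670204, -0.24868795]), 'tvec': array([-600.44599582,  -44.5151455 ,  382.31639696])}
```

View pics/a_side.png

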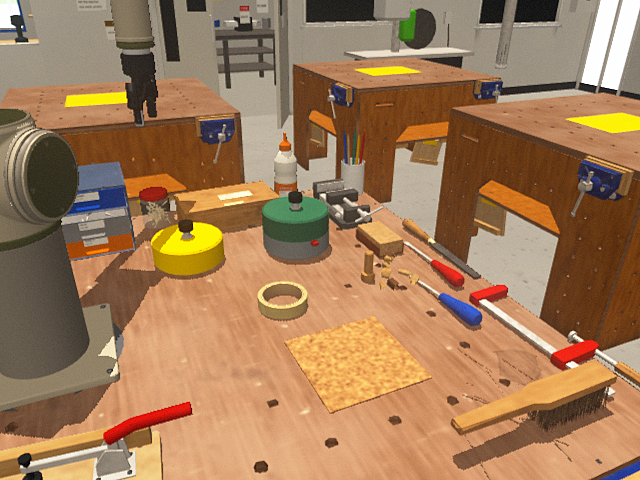

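View pics/a_top.png

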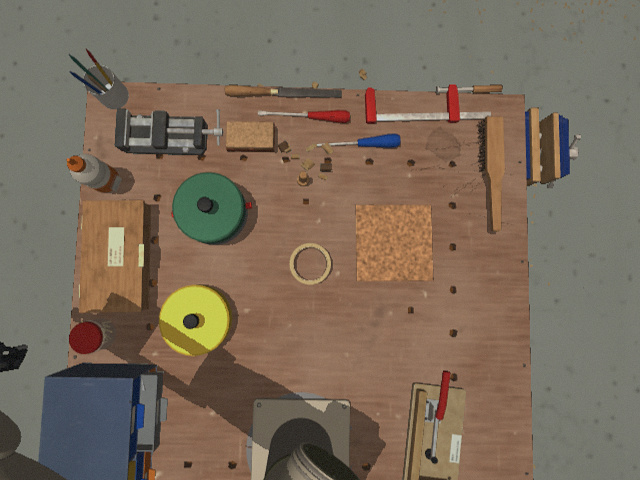

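View pics/a_wrist.png

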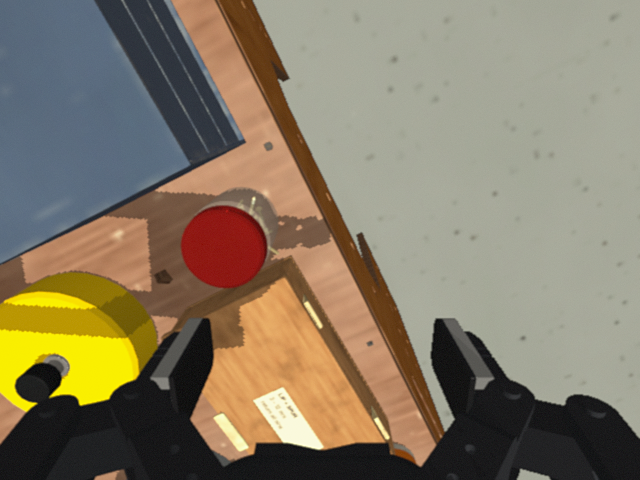

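The side view shows the green lid with its knob at about (295,198), a red lug at (315,243) and the mat around (357,362). In the top view the knob is at (205,205), the lug at (249,205), the mat at (394,243), and the tape at (310,263), between pan and mat. The yellow look-alike is at (195,320).

```bash
cat > h.py <<'E'
import numpy as np, cv2
from scipy.spatial.transform import Rotation as Ro
def cam(s):
    R=cv2.Rodrigues(np.array(s["rvec"]))[0]; t=np.array(s["tvec"]); f=240/np.tan(np.radians(s["vertical_fov"])/2)
    return R,t,f,s["cx"],s["cy"]
def ray(s,u,v):
    R,t,f,cx,cy=cam(s); d=R.T@np.array([(u-cx)/f,(v-cy)/f,1]); return -R.T@t,d/np.linalg.norm(d)
def onz(s,u,v,z):
    o,d=ray(s,u,v); return o+d*(z-o[2])/d[2]
def two(a,b):
    (o1,d1),(o2,d2)=a,b
    A=np.stack([d1,-d2],1); k=np.linalg.lstsq(A,o2-o1,rcond=None)[0]
    p,q=o1+k[0]*d1,o2+k[1]*d2; return (p+q)/2,np.linalg.norm(p-q)
def proj(s,p):
    R,t,f,cx,cy=cam(s); c=R@np.array(p)+t; return c[:2]/c[2]*f+[cx,cy]
def blobs(mask,mn=5):
    n,l,st,ce=cv2.connectedComponentsWithStats(mask.astype(np.uint8)); 
    return [(tuple(ce[i].round(2)),st[i].tolist()) for i in range(1,n) if st[i][4]>=mn]
E
cat > m1.py <<'E'
from bench import r
from h import *
S={n:r.snapshot(n) for n in("side","top")}
H={n:cv2.cvtColor(s["image"],cv2.COLOR_BGR2HSV) for n,s in S.items()}
roi={"top":(165,165,100,85),"side":(255,180,80,80)}
K={};L={}
for n in S:
    x,y,w,h=roi[n]; hh=H[n][y:y+h,x:x+w].astype(int)
    k=hh[...,2]<45; print(n,"dark",blobs(k,30))
    b=max(blobs(k,30),key=lambda q:q[1][4]); K[n]=(b[0][0]+x,b[0][1]+y)
    red=((hh[...,0]<8)|(hh[...,0]>172))&(hh[...,1]>170)&(hh[...,2]>80); print("red",blobs(red,3))
    b=max(blobs(red,3),key=lambda q:q[1][4]); L[n]=(b[0][0]+x,b[0][1]+y)
    g=(hh[...,0]>65)&(hh[...,0]<95)&(hh[...,1]>100); print("green",[ (c[0]+x,c[1]+y,st) for c,st in blobs(g,200)])
print(K,L)
print("knob",two(ray(S["top"],*K["top"]),ray(S["side"],*K["side"])),onz(S["top"],*K["top"],125),onz(S["side"],*K["side"],121))
print("lug",two(ray(S["top"],*L["top"]),ray(S["side"],*L["side"])),onz(S["top"],*L["top"],42))
# mat
for n in S:
    hh=H[n].astype(int); m=(hh[...,0]>11)&(hh[...,0]<22)&(hh[...,1]>120)&(hh[...,2]>150)
    m=cv2.morphologyEx(m.astype(np.uint8),cv2.MORPH_CLOSE,np.ones((5,5)));m=cv2.morphologyEx(m,cv2.MORPH_OPEN,np.ones((9,9)))
    c=max(cv2.findContours(m,0,1)[0],key=lambda c:cv2.contourArea(c))
    h=cv2.approxPolyDP(cv2.convexHull(c),10,True)[:,0]
    P=np.array([onz(S[n],*p,3) for p in h]); print("mat",n,h.tolist(),P.round(1).tolist(),P.mean(0))
E
python3 m1.py
```

```text
side dark []Traceback (most recent call last):
  File "m1.py", line 10, in <module>
    b=max(blobs(k,30),key=lambda q:q[1][4]); K[n]=(b[0][0]+x,b[0][1]+y)
ValueError: max() iterable argument is empty
```

```bash
python3 - <<'E'
import re
s=open('m1.py').read().replace('hh[...,2]<45','(hh[...,2]<70)&(hh[...,1]<110)')
open('m1.py','w').write(s)
import cv2
im=cv2.imread('pics/a_side.png')[185:265,255:335]; t=cv2.imread('pics/a_top.png')[165:250,165:265]
cv2.imwrite('pics/b.png',cv2.hconcat([cv2.resize(im,(400,400),interpolation=0),cv2.resize(t,(400,400),interpolation=0)]))
h=cv2.cvtColor(im,40); print(h[13,34:48].tolist())
E
python3 m1.py
```

```text
[[15, 85, 42], [11, 85, 48], [18, 71, 43], [14, 91, 53], [19, 70, 51], [20, 83, 46], [14, 79, 55], [21, 99, 44], [15, 68, 45], [16, 108, 45], [17, 46, 39], [26, 85, 45], [9, 101, 43], [61, 88, 101]]
side dark [((np.float64(60.49), np.float64(12.49)), [58, 5, 6, 14, 41]), ((np.float64(39.8), np.float64(16.75)), [34, 11, 13, 12, 126]), ((np.float64(75.33), np.float64(19.86)), [72, 14, 8, 11, 49]), ((np.float64(65.65), np.float64(46.54)), [51, 35, 23, 23, 207])]
red [((np.float64(59.14), np.float64(62.77)), [56, 60, 8, 6, 35])]
green [(np.float64(296.35), np.float64(209.68), [8, 17, 65, 27, 1025])]
top dark [((np.float64(69.26), np.float64(61.11)), [41, 25, 42, 55, 329]), ((np.float64(42.11), np.float64(40.25)), [32, 32, 22, 17, 269])]
red [((np.float64(83.37), np.float64(40.1)), [81, 37, 6, 7, 30]), ((np.float64(7.0), np.float64(50.0)), [7, 49, 1, 3, 3])]
green []
{'side': (np.float64(320.65), np.float64(226.54)), 'top': (np.float64(234.26), np.float64(226.11))} {'side': (np.float64(314.14), np.float64(242.77)), 'top': (np.float64(248.37), np.float64(205.1))}
knob (array([522.54231676, 141.39296612,  80.02860589]), np.float64(73.05077773074412)) [483.92903987 149.23909849 125.        ] [522.4451041   51.64339383 121.        ]
lug (array([541.74344287, 130.12531637,  43.28793353]), np.float64(0.7297850616078041)) [541.59180091 130.38439482  42.        ]
mat side [[127, 323], [149, 286], [223, 232], [380, 203], [639, 390], [639, 456], [593, 479], [313, 479], [192, 407]] [[133.5, 39.3, 3.0], [186.3, 154.1, 3.0], [387.1, 342.7, 3.0], [840.8, 356.3, 3.0], [839.9, -444.9, 3.0], [727.8, -530.0, 3.0], [642.1, -531.5, 3.0], [317.4, -393.4, 3.0], [201.8, -212.6, 3.0]] [ 475.20111571 -135.56016174    3.        ]
mat top [[430, 205], [431, 279], [357, 280], [356, 205]] [[559.5, -295.6, 3.0], [384.5, -297.7, 3.0], [378.1, -124.1, 3.0], [554.7, -119.3, 3.0]] [ 469.2130946  -209.14866848    3.        ]
```

View pics/b.png

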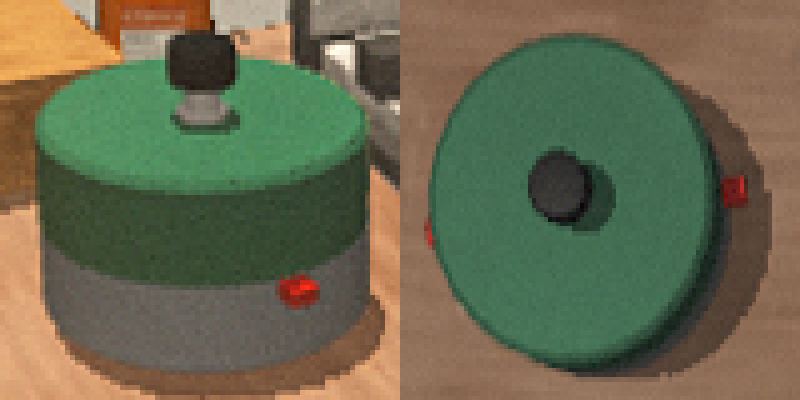

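Enlarged: in the side view the knob centre is at (295.2,197.2). In the top view the knob's top face is at about (204.6,204.5). The right lug is at (248.4,205.1), and a sliver of the left lug shows at (172,215).

```bash
python3 - <<'E'
from bench import r
from h import *
T=r.snapshot("top");S=r.snapshot("side")
kt=(204.7,204.6);ks=(295.2,197.2)
print("knob2",two(ray(T,*kt),ray(S,*ks)),onz(T,*kt,128),onz(S,*ks,121))
print("lug", two(ray(T,248.4,205.1),ray(S,314.1,242.8)))
a=onz(T,248.4,205.1,42);b=onz(T,172.2,215,42);print(a,b,np.linalg.norm(a-b),(a+b)/2,np.degrees(np.arctan2(*(b-a)[[1,0]])))
# pan base circle on side: extents
img=T["image"].astype(int); h=cv2.cvtColor(T["image"],40).astype(int)
m=((h[...,0]>55)&(h[...,0]<95)&(h[...,1]>80)); m[:,:165]=0;m[:,260:]=0;m[:165]=0;m[255:]=0
c=max(cv2.findContours(m.astype(np.uint8),0,1)[0],key=cv2.contourArea);print(cv2.fitEllipse(cv2.convexHull(c)),cv2.minEnclosingCircle(c))
# tape
m=((h[...,0]>18)&(h[...,0]<35)&(h[...,1]>60)&(h[...,2]>120)); m[:,:280]=0;m[:,340:]=0;m[:235]=0;m[295:]=0
c=max(cv2.findContours(m.astype(np.uint8),0,1)[0],key=cv2.contourArea);e=cv2.minEnclosingCircle(c);print(e,onz(T,*e[0],25))
print("mat ctr", onz(T,394,242.7,3), [onz(S,*p,3).round(1).tolist() for p in((285,344),(372,319),(430,376),(333,409))])
print("dog",onz(T,303,180,30))
E
```

```text
knob2 (array([529.07266772, 212.75794659, 122.57342993]), np.float64(2.332682414600682)) [527.14750152 212.04984088 128.        ] [531.63400928 216.20264905 121.        ]
lug (array([541.69366215, 130.08137738,  43.25153087]), np.float64(0.6093861425623414))
[541.59366157 130.31649462  42.        ] [514.3340269  300.88169671  42.        ] 172.72977695275196 [527.96384424 215.59909566  42.        ] 99.08018940565435
((208.55499267578125, 207.75814819335938), (69.29170227050781, 72.97688293457031), 110.36042785644531) ((209.0, 207.0), 36.68797302246094)
((310.09814453125, 263.42523193359375), 20.681562423706055) [413.32464355 -13.33319395  25.        ]
mat ctr [ 467.49945845 -210.16402481    3.        ] [[377.4, -128.9, 3.0], [550.9, -122.8, 3.0], [561.4, -293.3, 3.0], [390.2, -296.7, 3.0]]
dog [605.54638365   7.74789949  30.        ]
```

```bash
cat >> h.py <<'E'
def go(target,yaw,n=1,show=True):
    """shift (m) and turn (rad) in tool axes, from the current pose to target, tool down at yaw"""
    from bench import r
    s=r.sense(); R=Ro.from_euler('xyz',s["tcp_rot"],degrees=True); G=Ro.from_euler('xyz',[180,0,yaw],degrees=True)
    d=R.inv().apply(np.array(target)-s["tool_pos"])/1000; w=(R.inv()*G).as_rotvec()
    print("t",round(s["time"],2),"tcp",s["tool_pos"].round(1),"rot",s["tcp_rot"].round(2),"F",s["ft_force"].round(1),"M",s["wrist_torque"].round(2),"gap",round(s["finger_gap"],1),"j",s["joint_pos"].round(0))
    print("shift",d.round(4),"turn",w.round(4),"| per row",(d/n).round(4),(w/n).round(4))
E
python3 -c "
from h import *
go([529,214,200],99,9)"
```

```text
t 0.45 tcp [261.4 540.  231.2] rot [-179.99   -0.    154.17] F [ 0.7  0.1 -0.2] M [ 0.04 -0.05 -0.01] gap 85.4 j [59.  7. 85. -0. 87. -5.]
shift [-0.3829 -0.1769  0.0312] turn [-1.000e-04  1.000e-04  9.629e-01] | per row [-0.0425 -0.0197  0.0035] [-0.     0.     0.107]
```

carry_out --increments '[[[0,0,0],[0,0,0.14],0],[[0,0,0],[0,0,0.14],0],[[0,0,0],[0,0,0.14],0],[[0,0,0],[0,0,0.14],0],[[0,0,0],[0,0,0.14],0],[[0,0,0],[0,0,0.14],0],[[0,0,0],[0,0,0.14],0]]' --newtons 60

```text
time: 1.15
tool_pos: [261.4, 540.1, 231.4]
tcp_rot: [180.0, -0.0, 96.0]
ft_force: [-0.5, 0.2, -0.5]
finger_gap: 85.5
```

```bash
python3 -c "
from h import *
go([529,214,200],99,9)"
```

```text
t 1.15 tcp [261.4 540.1 231.4] rot [ 1.800e+02 -1.000e-02  9.597e+01] F [-0.5  0.2 -0.5] M [ 0.03  0.01 -0.02] gap 85.5 j [59.  7. 85.  0. 87. 53.]
shift [-0.3522  0.2323  0.0313] turn [ 0.0001 -0.0001 -0.0529] | per row [-0.0391  0.0258  0.0035] [ 0.     -0.     -0.0059]
```

carry_out --increments '[[[-0.036,0.024,0],[0,0,0],0],[[-0.036,0.024,0],[0,0,0],0],[[-0.036,0.024,0],[0,0,0],0],[[-0.036,0.024,0],[0,0,0],0],[[-0.036,0.024,0],[0,0,0],0],[[-0.036,0.024,0],[0,0,0],0],[[-0.036,0.024,0],[0,0,0],0],[[-0.036,0.024,0],[0,0,0],0],[[-0.03,0.02,0],[0,0,0],0],[[-0.02,0.014,0.01],[0,0,-0.02],0],[[0,0,0.01],[0,0,-0.03],0],[[0,0,0],[0,0,0],0]]'

```text
time: 2.35
tool_pos: [529.2, 213.6, 212.0]
tcp_rot: [179.7, -0.1, 98.6]
ft_force: [-0.1, -0.4, -1.3]
finger_gap: 85.3
```

```bash
python3 - <<'E'
from h import *
from bench import r
go([529,214,103],99,4)
for n in("wrist","side"):
    s=r.snapshot(n); cv2.imwrite(f"pics/c_{n}.png",s["image"]); print(n,proj(s,[529,214,121]),proj(s,[529,214,131]))
E
```

```text
t 2.35 tcp [529.2 213.6 212. ] rot [ 1.7973e+02 -1.0000e-01  9.8580e+01] F [-0.1 -0.4 -1.3] M [-0.01  0.04  0.01] gap 85.3 j [17.  3. 92.  0. 85.  8.]
shift [ 0.0002 -0.0006  0.109 ] turn [ 0.0048 -0.0017 -0.0073] | per row [ 0.0001 -0.0002  0.0272] [ 0.0012 -0.0004 -0.0018]
wrist [317.78754593 246.55591438] [317.6977337 251.8354557]
side [294.46837272 197.70606745] [294.41068665 193.59169565]
```

View pics/c_wrist.png

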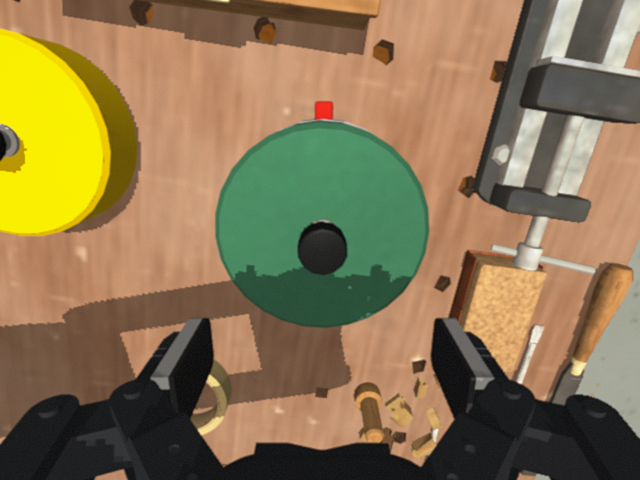

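The wrist view shows the knob at (323,249), with a red lug at (324,110). The projection puts the knob at about (318,250), so it sits slightly towards +x.

```bash
python3 - <<'E'
from h import *
from bench import r
s=r.snapshot("wrist")
h=cv2.cvtColor(s["image"],40).astype(int)
m=(h[...,2]<70)&(h[...,1]<90); m[:215]=0;m[285:]=0;m[:,280:][:,90:]=0;m[:,:280]=0
b=max(blobs(m,200),key=lambda q:q[1][4]);print(b, onz(s,*b[0],127))
m=((h[...,0]<8)|(h[...,0]>172))&(h[...,1]>150)&(h[...,2]>100); m[140:]=0;m[:90]=0;m[:,:300]=0;m[:,350:]=0
b=max(blobs(m,20),key=lambda q:q[1][4]);print(b, onz(s,*b[0],43))
m=(h[...,0]>65)&(h[...,0]<95)&(h[...,1]>80)
c=max(cv2.findContours(m.astype(np.uint8),0,1)[0],key=cv2.contourArea);e=cv2.fitEllipse(cv2.convexHull(c));print(e,onz(s,*e[0],95))
E
```

```text
((np.float64(320.93), np.float64(248.42)), [297, 222, 48, 53, 1963]) [531.32462474 215.57194113 127.        ]
((np.float64(322.47), np.float64(110.57)), [314, 102, 18, 18, 315]) [520.33588615 298.57863428  43.        ]
((320.60040283203125, 224.24887084960938), (202.984375, 210.6308135986328), 88.5879135131836) [530.19006763 222.37845293  95.        ]
```

carry_out --increments '[[[0.001,0.001,0.03],[0.003,-0.001,0],0],[[0,0,0.03],[0,0,0],0],[[0,0,0.025],[0,0,0],0],[[0,0,0.012],[0,0,0],0],[[0,0,0.008],[0,0,0],0],[[0,0,0],[0,0,0],0]]'

```text
time: 3.1
tool_pos: [532.7, 222.1, 112.6]
tcp_rot: [179.2, -0.2, 98.8]
ft_force: [-0.1, 0.1, -0.8]
finger_gap: 85.3
```

```bash
python3 - <<'E'
from h import *
from bench import r
go([530.5,214.8,103],98.6,1)
for n in("wrist","side"):
    s=r.snapshot(n); cv2.imwrite(f"pics/d_{n}.png",s["image"])
E
```

```text
t 3.1 tcp [532.7 222.1 112.6] rot [179.16  -0.2   98.84] F [-0.1  0.1 -0.8] M [-0.04 -0.03  0.02] gap 85.3 j [18.  8. 97.  0. 74.  9.]
shift [-0.0069 -0.0034  0.0095] turn [ 0.0147 -0.0035  0.0042] | per row [-0.0069 -0.0034  0.0095] [ 0.0147 -0.0035  0.0042]
```

View pics/d_wrist.png

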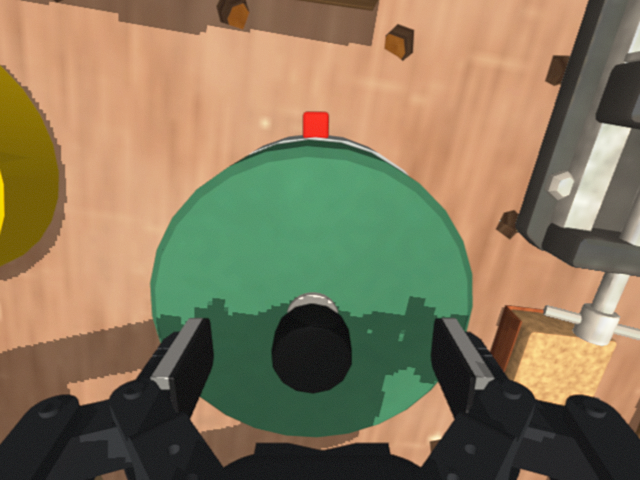

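The knob sits between the open fingers at (312,348). The TCP has drifted about 7 mm, which I'll correct.

carry_out --increments '[[[-0.007,-0.003,0.004],[0.014,-0.003,0.004],0],[[0,0,0.004],[0,0,0],0],[[0,0,0.002],[0,0,0],0],[[0,0,0],[0,0,0],0]]'

```text
time: 3.6
tool_pos: [534.4, 214.7, 107.3]
tcp_rot: [179.5, -0.1, 98.6]
ft_force: [-0.5, 0.1, 0.0]
finger_gap: 85.3
```

```bash
python3 - <<'E'
from h import *
from bench import r
go([530.5,214.8,103],98.6,1)
s=r.snapshot("wrist"); cv2.imwrite(f"pics/e_w.png",s["image"])
s=r.snapshot("side"); cv2.imwrite(f"pics/e_s.png",cv2.resize(s["image"][140:300,220:380],(640,640)))
E
```

```text
t 3.6 tcp [534.4 214.7 107.3] rot [ 1.7954e+02 -8.0000e-02  9.8550e+01] F [-0.5  0.1  0. ] M [0.03 0.01 0.07] gap 85.3 j [17.  9. 97.  0. 74.  8.]
shift [ 0.0006 -0.0038  0.0043] turn [ 0.008  -0.0013 -0.0008] | per row [ 0.0006 -0.0038  0.0043] [ 0.008  -0.0013 -0.0008]
```

View pics/e_s.png

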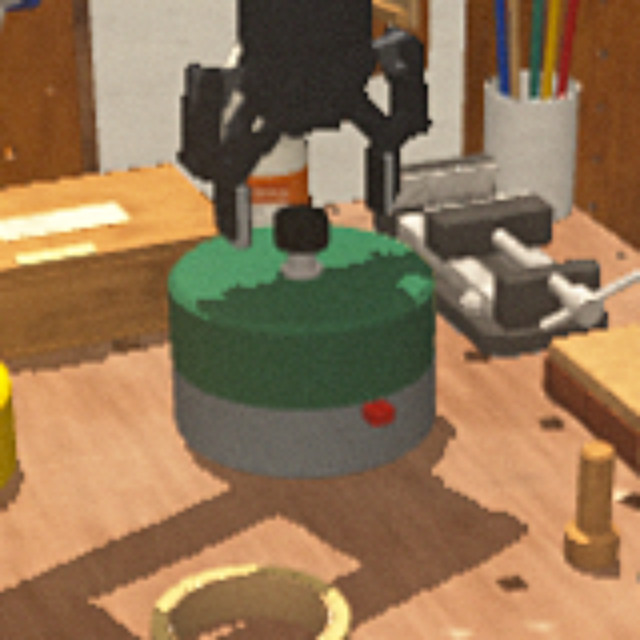

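View pics/e_w.png

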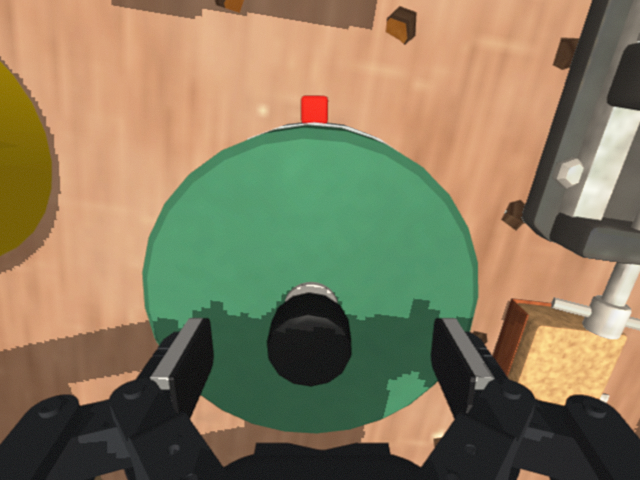

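The knob centre is at (309,340) and the fingers' mid-column is 322, so I need about 5 mm more along -tool y.

carry_out --increments '[[[0,-0.0045,0.003],[0.008,0,0],0],[[0,0,0.001],[0,0,0],0],[[0,0,0],[0,0,0],0]]'

```text
time: 4.0
tool_pos: [529.6, 214.2, 103.3]
tcp_rot: [-180.0, -0.1, 98.6]
ft_force: [-0.3, 0.7, 0.4]
finger_gap: 85.3
```

```bash
python3 - <<'E'
from h import *
go([530,214.8,103],98.6,1)
E
```

```text
t 4.0 tcp [529.6 214.2 103.3] rot [-1.7998e+02 -8.0000e-02  9.8570e+01] F [-0.3  0.7  0.4] M [-0.01 -0.    0.01] gap 85.3 j [17.  9. 98.  0. 74.  8.]
shift [0.0005 0.0005 0.0003] turn [-0.0003 -0.0015 -0.0006] | per row [0.0005 0.0005 0.0003] [-0.0003 -0.0015 -0.0006]
```

carry_out --increments '[[[0,0,0],[0,0,0],0.5],[[0,0,0],[0,0,0],0.6],[[0,0,0],[0,0,0],0.7],[[0,0,0],[0,0,0],0.8],[[0,0,0],[0,0,0],1],[[0,0,0],[0,0,0],1],[[0,0,0],[0,0,0],1],[[0,0,0],[0,0,0],1]]' --newtons 50

```text
time: 4.8
tool_pos: [529.7, 214.4, 103.5]
tcp_rot: [180.0, -0.1, 98.6]
ft_force: [0.4, 0.4, -0.5]
finger_gap: 30.5
```

```bash
python3 - <<'E'
from h import *
from bench import r
go([530,214.8,185],98.6,1)
s=r.snapshot("side"); cv2.imwrite(f"pics/f_s.png",cv2.resize(s["image"][140:300,220:380],(640,640)))
E
```

```text
t 4.8 tcp [529.7 214.4 103.5] rot [ 1.800e+02 -9.000e-02  9.858e+01] F [ 0.4  0.4 -0.5] M [-0.01  0.02  0.01] gap 30.5 j [17.  9. 98.  0. 74.  8.]
shift [ 0.0005  0.0003 -0.0815] turn [ 0.     -0.0016 -0.0004] | per row [ 0.0005  0.0003 -0.0815] [ 0.     -0.0016 -0.0004]
```

View pics/f_s.png

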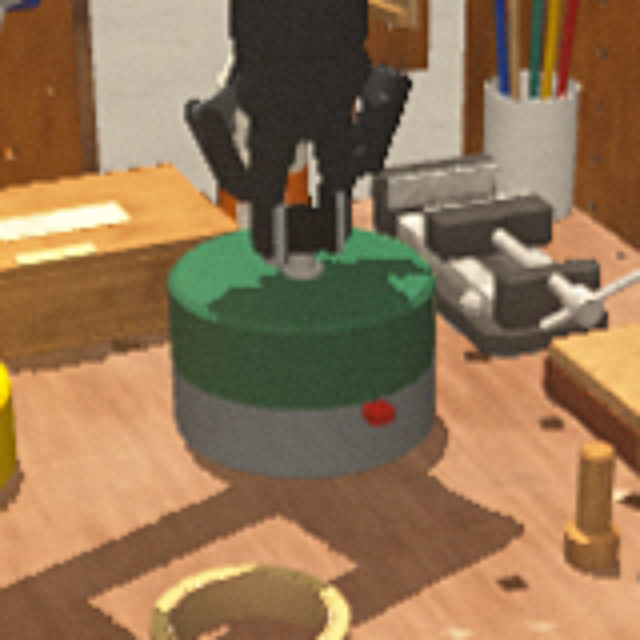

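The fingers hold the knob (gap 30.5). I'll lift slowly out of the rim first.

carry_out --increments '[[[0,0,-0.003],[0,0,0],1],[[0,0,-0.004],[0,0,0],1],[[0,0,-0.005],[0,0,0],1],[[0,0,-0.006],[0,0,0],1],[[0,0,0],[0,0,0],1]]'

```text
time: 5.35
tool_pos: [528.9, 214.1, 122.1]
tcp_rot: [-179.9, -0.1, 98.6]
ft_force: [0.1, 0.2, -2.1]
finger_gap: 30.5
```

```bash
python3 - <<'E'
from h import *
from bench import r
go([530,214.8,185],98.6,1)
s=r.snapshot("side"); cv2.imwrite(f"pics/g_s.png",cv2.resize(s["image"][140:300,220:380],(640,640)))
E
```

```text
t 5.35 tcp [528.9 214.1 122.1] rot [-1.7988e+02 -7.0000e-02  9.8570e+01] F [ 0.1  0.2 -2.1] M [ 0.04 -0.01 -0.01] gap 30.5 j [17.  8. 97.  0. 76.  8.]
shift [ 0.0006  0.001  -0.0629] turn [-0.002  -0.0012 -0.0005] | per row [ 0.0006  0.001  -0.0629] [-0.002  -0.0012 -0.0005]
```

View pics/g_s.png

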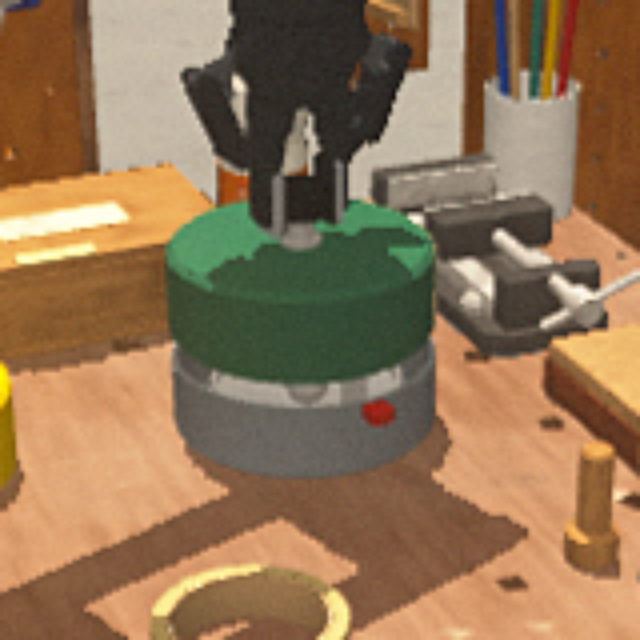

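The lid is off the rim, level, with 2 N of weight. I'll lift on until it clears the tray handle.

carry_out --increments '[[[0,0,-0.008],[0,0,0],1],[[0,0,-0.01],[0,0,0],1],[[0,0,-0.012],[0,0,0],1],[[0,0,-0.012],[0,0,0],1],[[0,0,-0.012],[0,0,0],1],[[0,0,-0.01],[0,0,0],1],[[0,0,-0.008],[0,0,0],1],[[0,0,0],[0,0,0],1]]'

```text
time: 6.2
tool_pos: [529.6, 214.2, 202.0]
tcp_rot: [180.0, -0.1, 98.6]
ft_force: [-0.0, 0.7, -2.4]
finger_gap: 30.7
```

```bash
python3 - <<'E'
from h import *
go([469,-210,190],98.6,12)
E
```

```text
t 6.2 tcp [529.6 214.2 202. ] rot [ 1.7999e+02 -9.0000e-02  9.8570e+01] F [-0.   0.7 -2.4] M [ 0.01  0.   -0.02] gap 30.7 j [17.  4. 92.  0. 84.  8.]
shift [-0.4105 -0.1232  0.0113] turn [ 0.0002 -0.0016 -0.0005] | per row [-0.0342 -0.0103  0.0009] [ 0.     -0.0001 -0.    ]
```

carry_out --increments '[[[-0.012,-0.0036,0],[0,0,0],1],[[-0.024,-0.0072,0],[0,0,0],1],[[-0.034,-0.0102,0],[0,0,0],1],[[-0.034,-0.0102,0],[0,0,0],1],[[-0.034,-0.0102,0],[0,0,0],1],[[-0.034,-0.0102,0],[0,0,0],1],[[-0.034,-0.0102,0],[0,0,0],1],[[-0.034,-0.0102,0],[0,0,0],1],[[-0.034,-0.0102,0],[0,0,0],1],[[-0.034,-0.0102,0],[0,0,0],1],[[-0.034,-0.0102,0],[0,0,0],1],[[-0.03,-0.009,0],[0,0,0],1]]'

```text
time: 7.4
tool_pos: [464.1, -187.5, 193.0]
tcp_rot: [-179.3, -0.2, 98.9]
ft_force: [1.4, 0.2, -3.1]
finger_gap: 30.7
```

carry_out --increments '[[[-0.01,-0.003,0],[0,0,0],1],[[0,0,0],[0,0,0],1],[[0,0,0],[0,0,0],1]]'

```text
time: 7.7
tool_pos: [459.3, -202.0, 190.9]
tcp_rot: [-179.1, -0.3, 98.5]
ft_force: [-0.3, 0.4, -3.4]
finger_gap: 30.4
```

```bash
python3 - <<'E'
from h import *
from bench import r
go([469,-210,69],98.6,1)
for n in("side","wrist"):
    s=r.snapshot(n); cv2.imwrite(f"pics/h_{n}.png",s["image"])
E
```

```text
t 7.7 tcp [ 459.3 -202.   190.9] rot [-179.11   -0.26   98.53] F [-0.3  0.4 -3.4] M [ 0.05 -0.05 -0.06] gap 30.4 j [-29.  -6. 103.  -0.  84. -38.]
shift [-0.0099  0.0103  0.1217] turn [-0.0156 -0.0046 -0.0012] | per row [-0.0099  0.0103  0.1217] [-0.0156 -0.0046 -0.0012]
```

View pics/h_side.png

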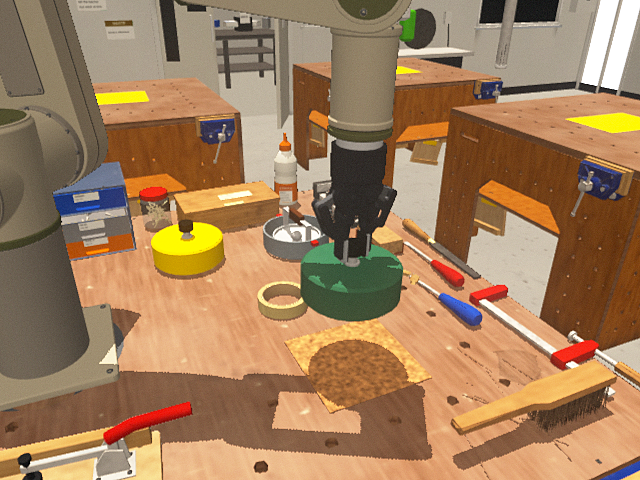

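View pics/h_wrist.png

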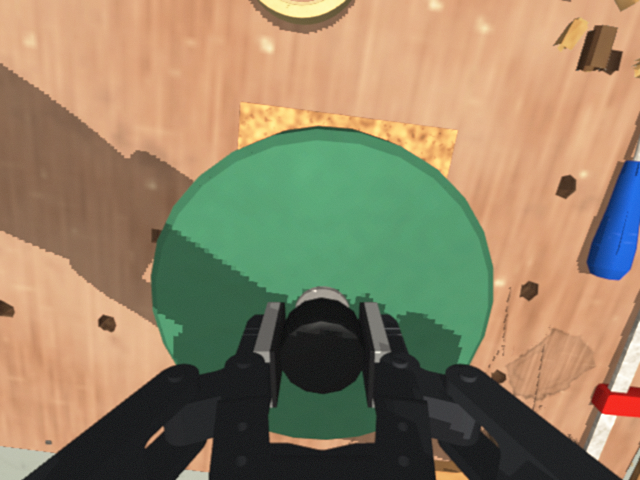

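The lid is held level over the mat, and the tray is visible in the open pan at about (295,237). I'll correct the pose and descend.

carry_out --increments '[[[-0.008,0.009,0.004],[-0.015,-0.004,0],1],[[0,0,0.01],[0,0,0],1],[[0,0,0.014],[0,0,0],1],[[0,0,0.014],[0,0,0],1],[[0,0,0.014],[0,0,0],1],[[0,0,0.012],[0,0,0],1],[[0,0,0.008],[0,0,0],1],[[0,0,0],[0,0,0],1]]'

```text
time: 8.6
tool_pos: [470.2, -203.9, 105.5]
tcp_rot: [-179.9, -0.2, 98.9]
ft_force: [0.1, -0.1, -2.4]
finger_gap: 30.9
```

```bash
python3 - <<'E'
from h import *
go([469,-210,68],98.6,1)
E
```

```text
t 8.6 tcp [ 470.2 -203.9  105.5] rot [-179.89   -0.18   98.93] F [ 0.1 -0.1 -2.4] M [ 0.07 -0.02 -0.02] gap 30.9 j [-29.  -0. 107.   0.  74. -38.]
shift [-0.006  -0.002   0.0375] turn [-0.0019 -0.0031  0.0058] | per row [-0.006  -0.002   0.0375] [-0.0019 -0.0031  0.0058]
```

carry_out --increments '[[[-0.005,-0.002,0.006],[-0.002,-0.003,0],1],[[0,0,0.007],[0,0,0],1],[[0,0,0.007],[0,0,0],1],[[0,0,0.006],[0,0,0],1],[[0,0,0.003],[0,0,0],1],[[0,0,0.002],[0,0,0],1],[[0,0,0],[0,0,0],1]]'

```text
time: 9.3
tool_pos: [469.9, -210.6, 73.3]
tcp_rot: [179.9, 0.1, 98.9]
ft_force: [0.0, 0.7, -3.2]
finger_gap: 30.7
```

```bash
python3 - <<'E'
from h import *
go([469,-210,68],98.6,1)
E
```

```text
t 9.3 tcp [ 469.9 -210.6   73.3] rot [1.7986e+02 1.1000e-01 9.8900e+01] F [ 0.   0.7 -3.2] M [-0.01 -0.03  0.03] gap 30.7 j [-30.   2. 108.   0.  70. -39.]
shift [ 0.0007 -0.0008  0.0053] turn [0.0024 0.0019 0.0053] | per row [ 0.0007 -0.0008  0.0053] [0.0024 0.0019 0.0053]
```

carry_out --increments '[[[0,0,0.002],[0.002,0.002,0],1],[[0,0,0.0015],[0,0,0],1],[[0,0,0.0015],[0,0,0],1],[[0,0,0],[0,0,0],1]]'

```text
time: 9.7
tool_pos: [470.5, -210.8, 68.7]
tcp_rot: [179.9, 0.0, 98.9]
ft_force: [0.3, 0.4, -2.3]
finger_gap: 30.7
```

```bash
python3 - <<'E'
from h import *
go([469,-210,68],98.6,1)
E
```

```text
t 9.7 tcp [ 470.5 -210.8   68.7] rot [1.7993e+02 3.0000e-02 9.8910e+01] F [ 0.3  0.4 -2.3] M [-0.03  0.01  0.02] gap 30.7 j [-30.   3. 108.   0.  69. -39.]
shift [ 0.001  -0.0014  0.0007] turn [0.0013 0.0006 0.0055] | per row [ 0.001  -0.0014  0.0007] [0.0013 0.0006 0.0055]
```

carry_out --increments '[[[0,0,0.0015],[0,0,0],1],[[0,0,0.001],[0,0,0],1],[[0,0,0.001],[0,0,0],1],[[0,0,0],[0,0,0],1]]'

```text
time: 10.1
tool_pos: [471.0, -211.0, 67.8]
tcp_rot: [179.9, 0.1, 98.9]
ft_force: [0.2, -0.3, -2.1]
finger_gap: 30.5
```

carry_out --increments '[[[0,0,0.002],[0,0,0],1],[[0,0,0],[0,0,0],1]]'

```text
time: 10.3
tool_pos: [471.8, -211.4, 67.9]
tcp_rot: [179.8, 0.1, 98.9]
ft_force: [-0.0, 0.1, -1.8]
finger_gap: 30.4
```

carry_out --increments '[[[0,0,0.002],[0,0,0],1],[[0,0,0],[0,0,0],1]]'

```text
time: 10.5
tool_pos: [472.5, -211.9, 67.7]
tcp_rot: [179.8, 0.2, 99.0]
ft_force: [-0.4, 1.0, -1.6]
finger_gap: 30.6
```

```bash
python3 - <<'E'
from h import *
from bench import r
go([469,-210,68],98.6,1)
s=r.snapshot("side"); cv2.imwrite(f"pics/i_s.png",cv2.resize(s["image"][250:430,260:460],(800,720)[::1] and (600,540)))
E
```

```text
t 10.5 tcp [ 472.5 -211.9   67.7] rot [179.76   0.2   98.95] F [-0.4  1.  -1.6] M [ 0.1   0.04 -0.04] gap 30.6 j [-30.   3. 108.  -0.  69. -39.]
shift [ 0.0024 -0.0032 -0.0003] turn [0.0041 0.0034 0.0061] | per row [ 0.0024 -0.0032 -0.0003] [0.0041 0.0034 0.0061]
```

View pics/i_s.png

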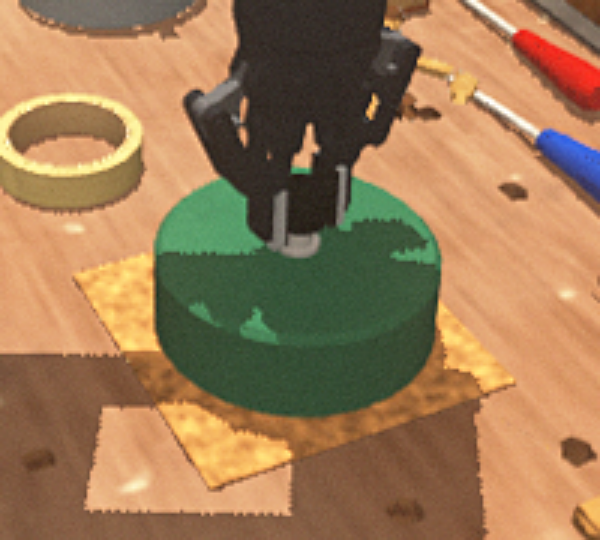

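TCP z has stopped at 67.7 (67.5 predicted) despite further down-commands, and the picture shows the lid sitting on the mat. Releasing.

carry_out --increments '[[[0,0,0],[0,0,0],0.6],[[0,0,0],[0,0,0],0.4],[[0,0,0],[0,0,0],0.2],[[0,0,0],[0,0,0],0],[[0,0,0],[0,0,0],0],[[0,0,0],[0,0,0],0],[[0,0,0],[0,0,0],0]]'

```text
time: 11.25
tool_pos: [472.8, -212.1, 66.7]
tcp_rot: [179.7, 0.2, 98.9]
ft_force: [1.0, 0.1, -0.1]
finger_gap: 85.3
```

```bash
python3 - <<'E'
from h import *
from bench import r
go([470,-211,200],98.6,1)
s=r.snapshot("side"); cv2.imwrite(f"pics/j_s.png",cv2.resize(s["image"][250:430,260:460],(600,540)))
E
```

```text
t 11.25 tcp [ 472.8 -212.1   66.7] rot [179.73   0.21  98.94] F [ 1.   0.1 -0.1] M [ 0.01 -0.01  0.05] gap 85.3 j [-30.   3. 108.   0.  69. -39.]
shift [ 0.001  -0.002  -0.1333] turn [0.0048 0.0037 0.0059] | per row [ 0.001  -0.002  -0.1333] [0.0048 0.0037 0.0059]
```

View pics/j_s.png

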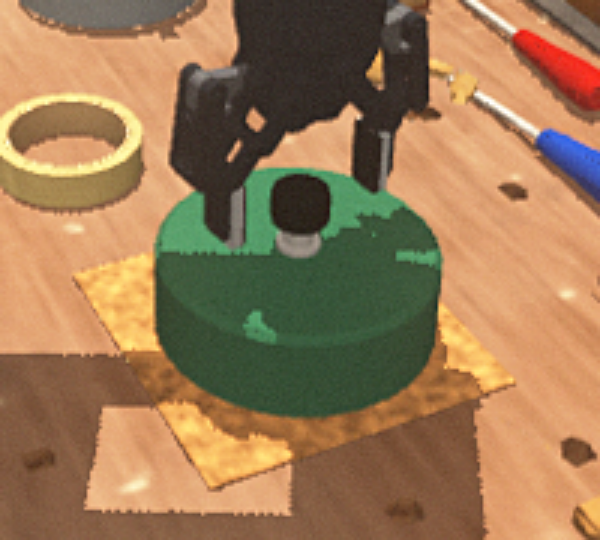

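The lid sits flat on the mat, let go, with clearance around the knob. Now I'll go up and back towards the pan.

carry_out --increments '[[[0,0,-0.01],[0,0,0],0],[[0,0,-0.015],[0,0,0],0],[[0,0,-0.02],[0,0,0],0],[[0,0,-0.03],[0,0,0],0],[[0,0,-0.03],[0,0,0],0],[[0,0,-0.03],[0,0,0],0],[[0,0,-0.02],[0,0,0],0],[[0,0,0],[0,0,0],0]]'

```text
time: 12.1
tool_pos: [471.3, -211.1, 232.2]
tcp_rot: [179.7, 0.2, 98.9]
ft_force: [0.9, -0.3, -0.8]
finger_gap: 85.8
```

```bash
python3 - <<'E'
from h import *
go([530,214,230],98.6,11)
E
```

```text
t 12.1 tcp [ 471.3 -211.1  232.2] rot [179.7    0.23  98.94] F [ 0.9 -0.3 -0.8] M [ 0.01  0.01 -0.02] gap 85.8 j [-30.  -6.  99.   0.  87. -39.]
shift [0.4109 0.1241 0.0012] turn [0.0052 0.004  0.0059] | per row [0.0374 0.0113 0.0001] [0.0005 0.0004 0.0005]
```

carry_out --increments '[[[0.02,0.006,0],[0,0,0],0],[[0.038,0.0115,0],[0,0,0],0],[[0.038,0.0115,0],[0,0,0],0],[[0.038,0.0115,0],[0,0,0],0],[[0.038,0.0115,0],[0,0,0],0],[[0.038,0.0115,0],[0,0,0],0],[[0.038,0.0115,0],[0,0,0],0],[[0.038,0.0115,0],[0,0,0],0],[[0.038,0.0115,0],[0,0,0],0],[[0.038,0.0115,0],[0,0,0],0],[[0.038,0.0115,0],[0,0,0],0],[[0,0,0],[0,0,0],0]]'

```text
time: 13.3
tool_pos: [527.1, 217.2, 224.3]
tcp_rot: [-180.0, 0.3, 98.6]
ft_force: [-0.6, 0.3, -0.1]
finger_gap: 85.5
```

```bash
python3 - <<'E'
from h import *
from bench import r
go([530,214,200],98.6,11)
for n in("side","wrist","top"):
    s=r.snapshot(n); cv2.imwrite(f"pics/k_{n}.png",s["image"])
E
```

```text
t 13.3 tcp [527.1 217.2 224.3] rot [-179.99    0.3    98.64] F [-0.6  0.3 -0.1] M [-0.03  0.   -0.  ] gap 85.5 j [17.  3. 91. -0. 86.  9.]
shift [-0.0035  0.0024  0.0243] turn [-0.0001  0.0053  0.0006] | per row [-0.0003  0.0002  0.0022] [-0.      0.0005  0.0001]
```

View pics/k_wrist.png

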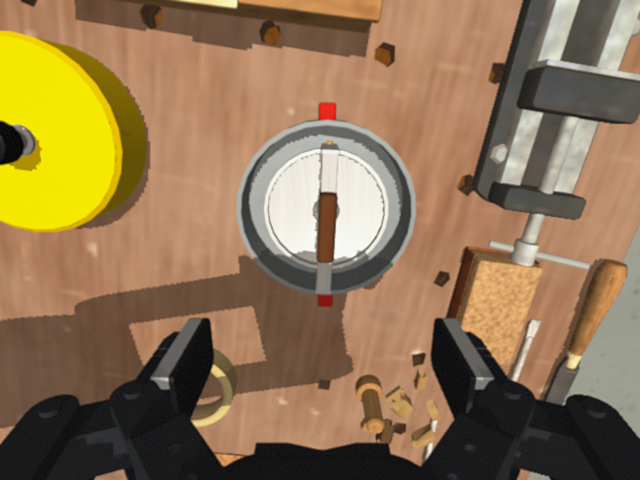

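View pics/k_side.png

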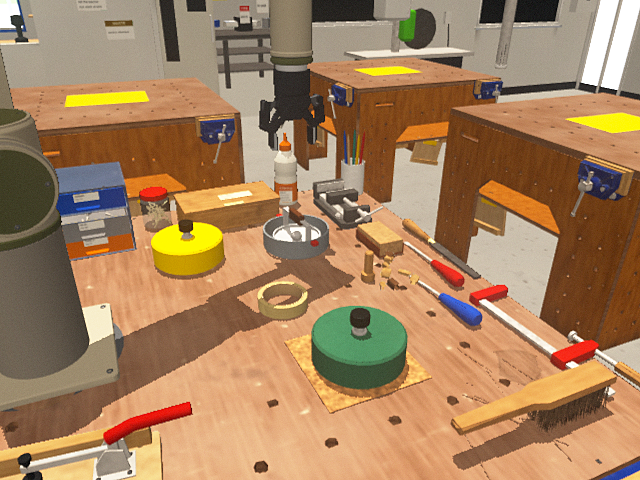

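The wrist view shows the wooden grip centred at about (328,227), with lugs at (327,111) and (325,300) and the ball under the grip at (316,209). The side view shows the lid flat on the mat.

```bash
cat > grip.py <<'E'
from h import *
from bench import r
import sys
s=r.snapshot("wrist")
h=cv2.cvtColor(s["image"],40).astype(int)
def pick(m,x0,x1,y0,y1,mn=20):
    q=np.zeros(m.shape,np.uint8); q[y0:y1,x0:x1]=m[y0:y1,x0:x1]
    return max(cv2.findContours(q,0,1)[0],key=cv2.contourArea)
red=((h[...,0]<6)|(h[...,0]>174))&(h[...,1]>180)&(h[...,2]>90)
zg=float(sys.argv[1]) if len(sys.argv)>1 else 85
x0,x1,y0,y1=map(int,sys.argv[2:6]) if len(sys.argv)>5 else (290,370,170,285)
br=(h[...,0]<14)&(h[...,1]>110)&(h[...,2]<170)&(h[...,2]>30)
c=pick(br,x0,x1,y0,y1); e=cv2.minAreaRect(c); print("rect",e)
b=cv2.boxPoints(e); P=np.array([onz(s,*p,zg) for p in b]); print("grip top ctr",P.mean(0).round(1))
l=[np.linalg.norm(P[0]-P[1]),np.linalg.norm(P[1]-P[2])]; d=(P[1]-P[0]) if l[0]>l[1] else P[2]-P[1]
print("sides",np.round(l,1),"yaw",np.degrees(np.arctan2(d[1],d[0]))%180)
if len(sys.argv)<=5:
    L=[np.array(cv2.minAreaRect(pick(red,300,350,*y))[0]) for y in((85,125),(285,320))]
    p=[onz(s,*L[0],43),onz(s,*L[1],43)];print("lugs",L,p,(p[0]+p[1])/2,np.linalg.norm(p[0]-p[1]),np.degrees(np.arctan2(*(p[0]-p[1])[[1,0]])))
cv2.imwrite("pics/last_wrist.png",s["image"])
E
python3 grip.py; python3 - <<'E'
from bench import r
from h import *
T=r.snapshot("top");cv2.imwrite("pics/k2.png",cv2.resize(T["image"][160:260,150:270],(720,600),interpolation=2))
E
```

```text
rect ((326.7380676269531, 223.5944061279297), (17.02436637878418, 69.16578674316406), 1.9749338626861572)
grip top ctr [533.  213.5  85. ]
sides [55.4 12.7] yaw 96.43419010691827
lugs [array([326.5, 107. ]), array([325., 297.])] [array([520.33512302, 298.12289168,  43.        ]), array([544.63887155, 130.66431584,  43.        ])] [532.48699729 214.39360376  43.        ] 169.21302199970464 98.25784482456233
```

View pics/k2.png

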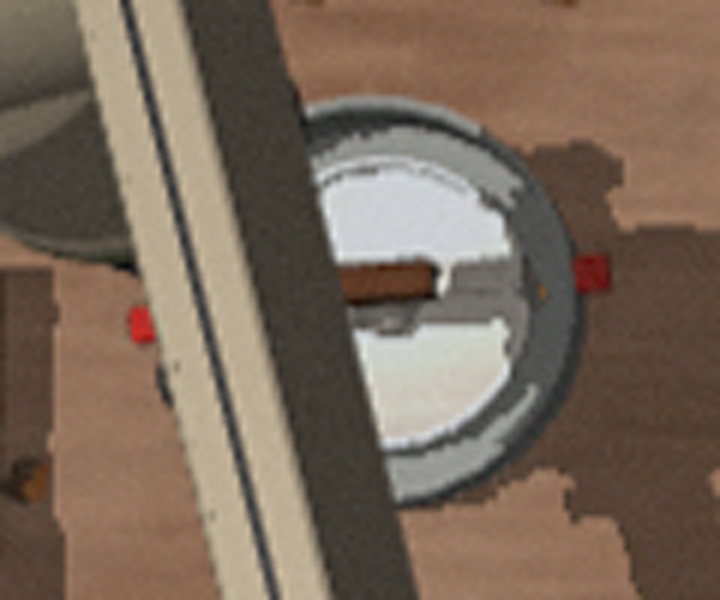

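```bash
python3 -c "
from h import *
go([531.7,213.8,130],96.6,1)"
```

```text
t 13.55 tcp [527.8 211.9 225.2] rot [179.97   0.41  98.35] F [-0.3 -0.4  0.1] M [-0.   -0.02  0.  ] gap 85.5 j [17.  3. 91. -0. 86.  9.]
shift [0.002  0.0041 0.0952] turn [0.0007 0.0071 0.0305] | per row [0.002  0.0041 0.0952] [0.0007 0.0071 0.0305]
```

carry_out --increments '[[[0.002,0.004,0.015],[0,0.007,0.03],0],[[0,0,0.02],[0,0,0],0],[[0,0,0.02],[0,0,0],0],[[0,0,0.02],[0,0,0],0],[[0,0,0.012],[0,0,0],0],[[0,0,0],[0,0,0],0],[[0,0,0],[0,0,0],0]]'

```text
time: 14.25
tool_pos: [533.1, 207.8, 131.6]
tcp_rot: [179.9, -0.1, 95.5]
ft_force: [-0.7, 0.1, 0.5]
finger_gap: 85.4
```

```bash
python3 grip.py 85 270 380 180 400; python3 -c "
from h import *
go([531.7,213.8,130],96.6,1)"
```

```text
rect ((317.9999694824219, 368.4999694824219), (95.99998474121094, 60.99999237060547), -0.0)
grip top ctr [538.9 146.9  85. ]
sides [43.  55.2] yaw 5.5151580276062795
t 14.3 tcp [533.1 207.8 131.8] rot [ 1.7991e+02 -7.0000e-02  9.5510e+01] F [-0.   0.3 -0.3] M [ 0.   -0.02  0.07] gap 85.4 j [16.  7. 96.  0. 77. 11.]
shift [ 0.0061 -0.0008  0.0018] turn [ 0.0015 -0.0012 -0.0191] | per row [ 0.0061 -0.0008  0.0018] [ 0.0015 -0.0012 -0.0191]
```

View pics/last_wrist.png

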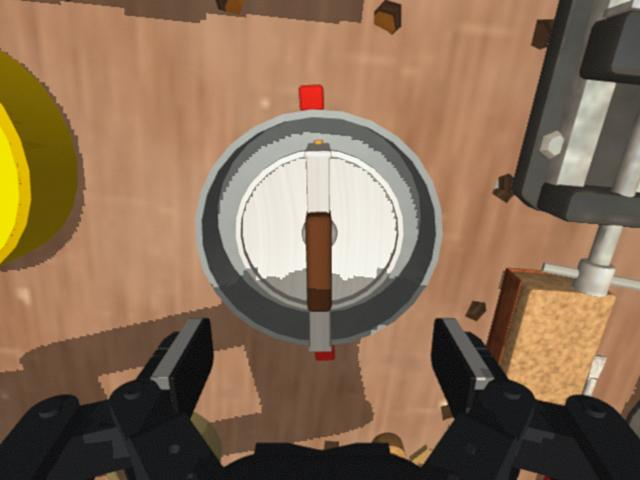

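The grip is at (306–332, 212–312), nearly parallel to the image columns. The detection merged with the floor, so I'll narrow the region.

```bash
python3 grip.py 85 295 342 200 290; python3 grip.py 85 295 342 200 320; python3 - <<'E'
from h import *
from bench import r
s=r.snapshot("wrist")
P=[onz(s,*p,85) for p in((307,213),(331,213),(307,290),(331.5,290))];print(np.round(P,1).tolist())
print("TCP-plane", proj(s,[533.1,207.8,85]),s["tvec"])
E
```

```text
rect ((318.0, 251.0), (76.0, 24.0), 90.0)
grip top ctr [532.  220.5  85. ]
sides [12.3 43. ] yaw 95.95124633315231
rect ((317.0, 261.5), (97.0, 24.0), 90.0)
grip top ctr [532.4 214.1  85. ]
sides [12.4 56.1] yaw 95.92706241142493
[[524.9, 241.6, 85.0], [537.3, 242.8, 85.0], [528.7, 198.0, 85.0], [542.2, 199.3, 85.0]]
TCP-plane [316.6231384  274.48012246] [-553.88772231  137.13991196  338.1357592 ]
```

carry_out --increments '[[[0.006,-0.0018,0.008],[0.001,-0.001,-0.008],0],[[0,0,0.01],[0,0,0],0],[[0,0,0.01],[0,0,0],0],[[0,0,0.005],[0,0,0],0],[[0,0,0],[0,0,0],0],[[0,0,0],[0,0,0],0]]'

```text
time: 15.05
tool_pos: [531.8, 215.7, 98.1]
tcp_rot: [179.7, -0.1, 96.1]
ft_force: [-0.1, 0.3, 0.8]
finger_gap: 85.4
```

```bash
python3 grip.py 85 270 380 200 400; python3 -c "
from h import *
go([531.3,214,57],96,1)"
```

```text
rect ((319.0, 303.5), (111.0, 28.0), 90.0)
grip top ctr [532.8 214.4  85. ]
sides [12.2 57. ] yaw 96.7022019002133
t 15.1 tcp [531.8 215.6  98.1] rot [ 1.7974e+02 -6.0000e-02  9.6110e+01] F [-0.4 -0.3 -0.6] M [-0.01 -0.01  0.03] gap 85.7 j [17.  9. 98.  0. 73. 11.]
shift [-0.0016 -0.0009  0.0411] turn [ 0.0045 -0.001   0.0019] | per row [-0.0016 -0.0009  0.0411] [ 0.0045 -0.001   0.0019]
```

View pics/last_wrist.png

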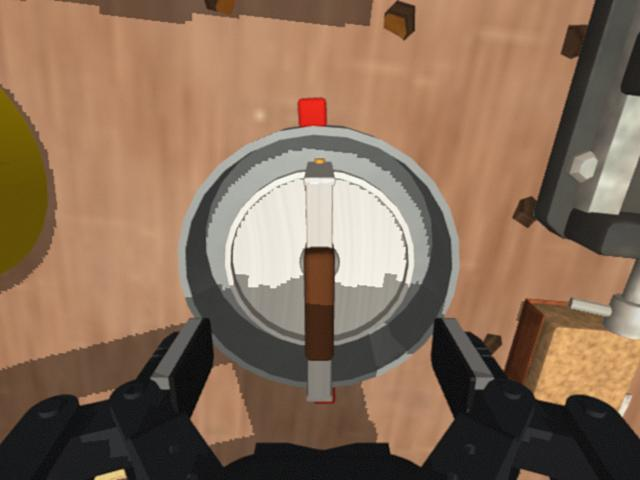

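Grip at column 319 against a finger mid of 321.5, about 1.2 mm. Descending in small steps.

carry_out --increments '[[[-0.0015,-0.0012,0.005],[0.004,-0.001,0.002],0],[[0,0,0.006],[0,0,0],0],[[0,0,0.006],[0,0,0],0],[[0,0,0.004],[0,0,0],0],[[0,0,0],[0,0,0],0]]'

```text
time: 15.6
tool_pos: [531.3, 213.8, 75.9]
tcp_rot: [179.9, -0.0, 96.0]
ft_force: [-0.3, -0.1, -0.1]
finger_gap: 85.5
```

```bash
python3 -c "
from h import *
go([530.8,214,57],96.2,1)"
```

```text
t 15.6 tcp [531.3 213.8  75.9] rot [ 1.7992e+02 -1.0000e-02  9.5960e+01] F [-0.3 -0.1 -0.1] M [ 0.06 -0.02 -0.03] gap 85.5 j [17. 11. 99. -0. 71. 11.]
shift [ 0.0003 -0.0005  0.0189] turn [ 0.0014 -0.0001 -0.0042] | per row [ 0.0003 -0.0005  0.0189] [ 0.0014 -0.0001 -0.0042]
```

carry_out --increments '[[[0,-0.0005,0.005],[0.001,0,-0.004],0],[[0,0,0.005],[0,0,0],0],[[0,0,0.004],[0,0,0],0],[[0,0,0.002],[0,0,0],0],[[0,0,0],[0,0,0],0]]'

```text
time: 16.1
tool_pos: [530.7, 213.8, 58.4]
tcp_rot: [180.0, -0.0, 96.2]
ft_force: [0.1, 0.1, 0.7]
finger_gap: 85.5
```

```bash
python3 grip.py 85 270 380 200 450;python3 - <<'E'
from h import *
from bench import r
go([530.8,214,57],96.2,1)
s=r.snapshot("side"); cv2.imwrite(f"pics/l_s.png",cv2.resize(s["image"][140:300,220:380],(600,600)))
E
```

```text
rect ((322.0, 349.5), (139.0, 38.0), 90.0)
grip top ctr [532.8 214.5  85. ]
sides [12.8 58.5] yaw 97.19182487666842
t 16.15 tcp [530.8 213.8  58.6] rot [ 1.7999e+02 -1.0000e-02  9.6220e+01] F [ 0.2  0.1 -0.4] M [-0.02 -0.04  0.01] gap 85.4 j [17. 12. 99.  0. 69. 11.]
shift [0.0002 0.0001 0.0016] turn [ 0.0003 -0.0001  0.0003] | per row [0.0002 0.0001 0.0016] [ 0.0003 -0.0001  0.0003]
```

View pics/last_wrist.png

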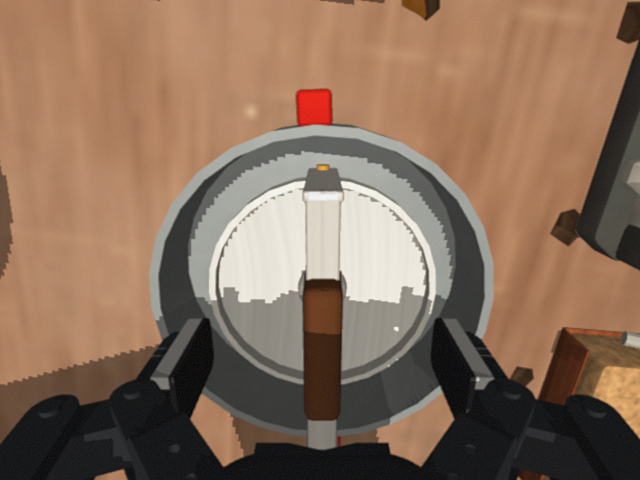

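View pics/l_s.png

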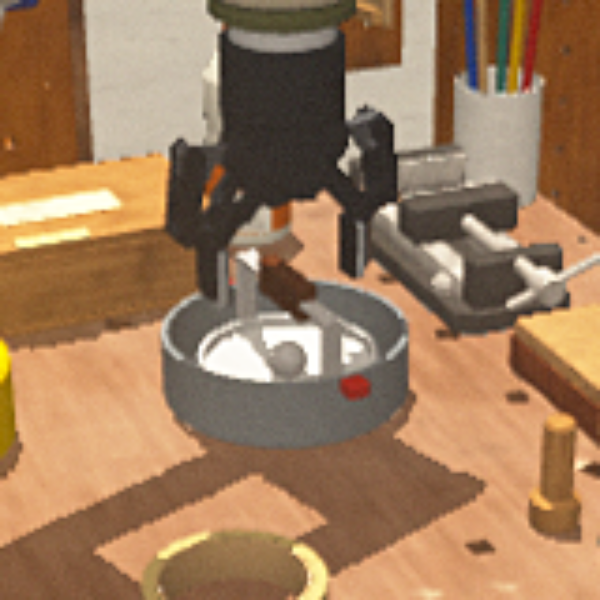

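The grip is centred between the fingers (column 322), and the ball is in the middle. Closing slowly.

carry_out --increments '[[[0,0,0.001],[0,0,0],0.3],[[0,0,0],[0,0,0],0.5],[[0,0,0],[0,0,0],0.65],[[0,0,0],[0,0,0],0.72],[[0,0,0],[0,0,0],0.76],[[0,0,0],[0,0,0],0.8],[[0,0,0],[0,0,0],0.82],[[0,0,0],[0,0,0],0.84],[[0,0,0],[0,0,0],0.86],[[0,0,0],[0,0,0],0.9],[[0,0,0],[0,0,0],1],[[0,0,0],[0,0,0],1]]' --newtons 40

```text
time: 17.4
tool_pos: [531.5, 214.0, 58.8]
tcp_rot: [179.9, -0.0, 96.2]
ft_force: [-0.8, 0.5, 0.3]
finger_gap: 13.3
```

carry_out --increments '[[[0,0,0],[0,0,0],1],[[0,0,0],[0,0,0],1]]' --newtons 60

```text
time: 17.6
tool_pos: [531.7, 214.0, 58.8]
tcp_rot: [179.9, -0.0, 96.2]
ft_force: [0.5, 0.5, -0.0]
finger_gap: 13.0
```

```bash
python3 - <<'E'
from h import *
from bench import r
go([530.8,214,140],96.2,1)
s=r.snapshot("side"); cv2.imwrite(f"pics/m_s.png",cv2.resize(s["image"][140:300,220:380],(600,600)))
s=r.snapshot("wrist"); cv2.imwrite(f"pics/m_w.png",s["image"])
E
```

```text
t 17.6 tcp [531.7 214.   58.8] rot [ 1.7987e+02 -3.0000e-02  9.6210e+01] F [ 0.5  0.5 -0. ] M [0.01 0.08 0.02] gap 13.0 j [17. 12. 99.  0. 69. 11.]
shift [ 0.0001 -0.0007 -0.0812] turn [ 0.0023 -0.0005  0.0003] | per row [ 0.0001 -0.0007 -0.0812] [ 0.0023 -0.0005  0.0003]
```

View pics/m_s.png

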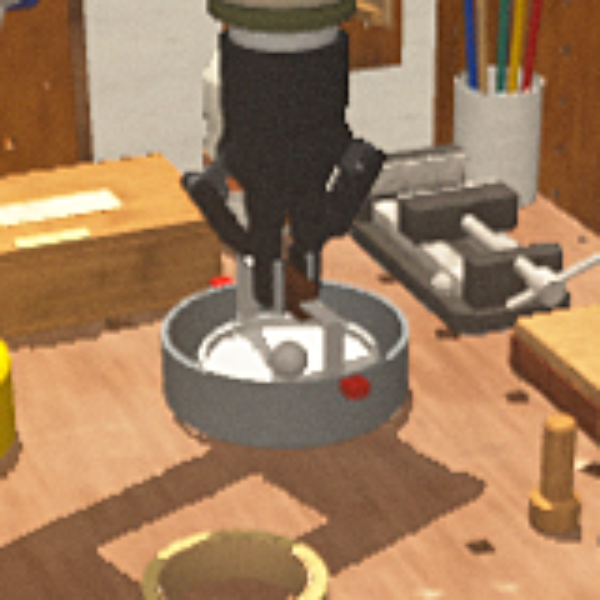

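View pics/m_w.png

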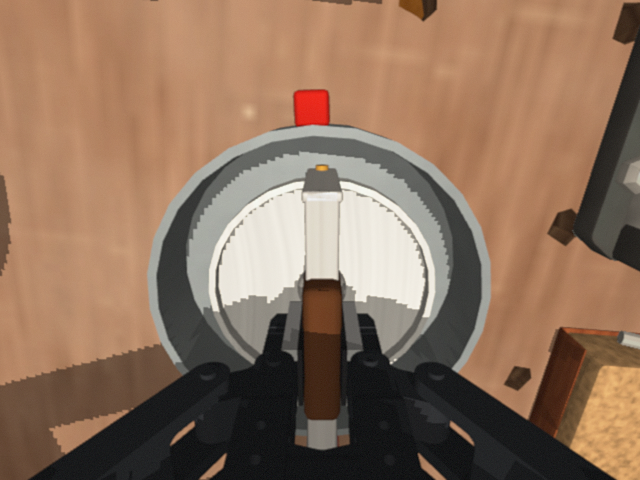

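Grip held (gap 13), ball still central, nothing moved. Lifting in small, even steps.

carry_out --increments '[[[0,0,-0.001],[0,0,0],1],[[0,0,-0.0015],[0,0,0],1],[[0,0,-0.002],[0,0,0],1],[[0,0,-0.002],[0,0,0],1],[[0,0,-0.002],[0,0,0],1],[[0,0,-0.002],[0,0,0],1],[[0,0,-0.002],[0,0,0],1],[[0,0,-0.0015],[0,0,0],1],[[0,0,-0.001],[0,0,0],1],[[0,0,0],[0,0,0],1]]'

```text
time: 18.7
tool_pos: [530.1, 213.6, 73.3]
tcp_rot: [-179.9, 0.0, 96.2]
ft_force: [0.9, -0.4, -3.0]
finger_gap: 12.6
```

```bash
python3 - <<'E'
from h import *
from bench import r
go([531,214,140],96.2,1)
s=r.snapshot("side"); cv2.imwrite(f"pics/n_s.png",cv2.resize(s["image"][140:300,220:380],(600,600)))
E
```

```text
t 18.7 tcp [530.1 213.6  73.3] rot [-179.94    0.     96.22] F [ 0.9 -0.4 -3. ] M [-0.01  0.01 -0.07] gap 12.6 j [17. 11. 99.  0. 71. 11.]
shift [ 0.0003  0.0009 -0.0667] turn [-0.001   0.0001  0.0003] | per row [ 0.0003  0.0009 -0.0667] [-0.001   0.0001  0.0003]
```

View pics/n_s.png

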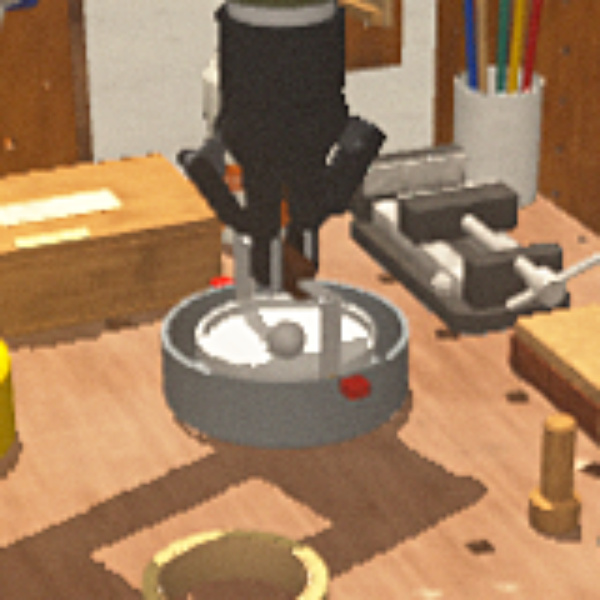

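The tray has risen level with the ball centred, at 3 N load. Continuing.

carry_out --increments '[[[0,0,-0.001],[0,0,0],1],[[0,0,-0.002],[0,0,0],1],[[0,0,-0.003],[0,0,0],1],[[0,0,-0.0035],[0,0,0],1],[[0,0,-0.0035],[0,0,0],1],[[0,0,-0.0035],[0,0,0],1],[[0,0,-0.0035],[0,0,0],1],[[0,0,-0.0035],[0,0,0],1],[[0,0,-0.003],[0,0,0],1],[[0,0,-0.002],[0,0,0],1],[[0,0,-0.001],[0,0,0],1],[[0,0,0],[0,0,0],1]]'

```text
time: 19.95
tool_pos: [530.2, 213.6, 105.7]
tcp_rot: [-180.0, 0.0, 96.2]
ft_force: [0.2, 0.4, -2.8]
finger_gap: 12.7
```

```bash
python3 - <<'E'
from h import *
go([531,214,142],96.2,1)
E
```

```text
t 19.95 tcp [530.2 213.6 105.7] rot [-179.96    0.     96.22] F [ 0.2  0.4 -2.8] M [ 0.07 -0.07 -0.03] gap 12.7 j [17.  9. 98.  0. 74. 11.]
shift [ 0.0003  0.0008 -0.0363] turn [-0.0007  0.      0.0003] | per row [ 0.0003  0.0008 -0.0363] [-0.0007  0.      0.0003]
```

carry_out --increments '[[[0,0,-0.001],[0,0,0],1],[[0,0,-0.002],[0,0,0],1],[[0,0,-0.003],[0,0,0],1],[[0,0,-0.004],[0,0,0],1],[[0,0,-0.004],[0,0,0],1],[[0,0,-0.004],[0,0,0],1],[[0,0,-0.004],[0,0,0],1],[[0,0,-0.004],[0,0,0],1],[[0,0,-0.003],[0,0,0],1],[[0,0,-0.002],[0,0,0],1],[[0,0,-0.001],[0,0,0],1],[[0,0,0],[0,0,0],1]]'

```text
time: 21.15
tool_pos: [530.2, 213.6, 140.6]
tcp_rot: [-180.0, 0.0, 96.2]
ft_force: [-0.2, 0.4, -3.5]
finger_gap: 13.0
```

carry_out --increments '[[[0,0,0],[0,0,0],1],[[0,0,0],[0,0,0],1],[[0,0,0],[0,0,0],1]]'

```text
time: 21.45
tool_pos: [529.9, 213.5, 140.1]
tcp_rot: [-179.9, 0.0, 96.2]
ft_force: [-0.8, 0.5, -2.5]
finger_gap: 12.5
```

```bash
python3 - <<'E'
from h import *
from bench import r
go([531,214,142],96.2,1)
s=r.snapshot("side"); cv2.imwrite(f"pics/o_s.png",cv2.resize(s["image"][140:300,220:380],(600,600)))
s=r.snapshot("wrist"); cv2.imwrite(f"pics/o_w.png",s["image"])
E
```

```text
t 21.45 tcp [529.9 213.5 140.1] rot [-1.7991e+02  1.0000e-02  9.6220e+01] F [-0.8  0.5 -2.5] M [ 0.    0.02 -0.02] gap 12.5 j [17.  7. 96.  0. 78. 11.]
shift [ 0.0004  0.0012 -0.0019] turn [-0.0015  0.0002  0.0003] | per row [ 0.0004  0.0012 -0.0019] [-0.0015  0.0002  0.0003]
```

View pics/o_s.png

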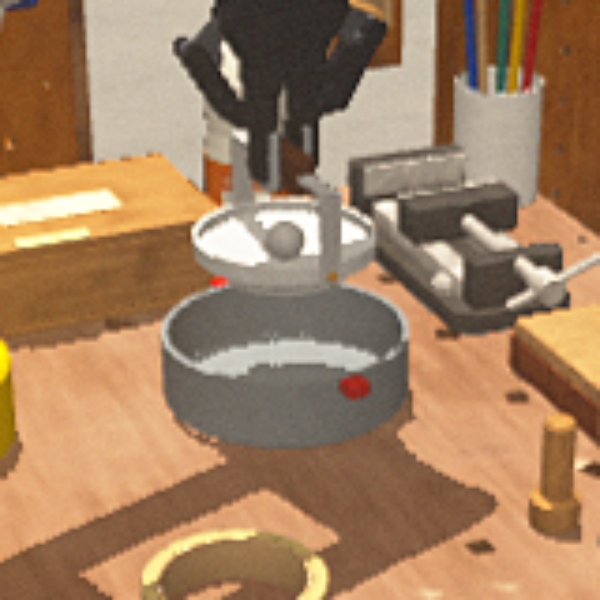

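View pics/o_w.png

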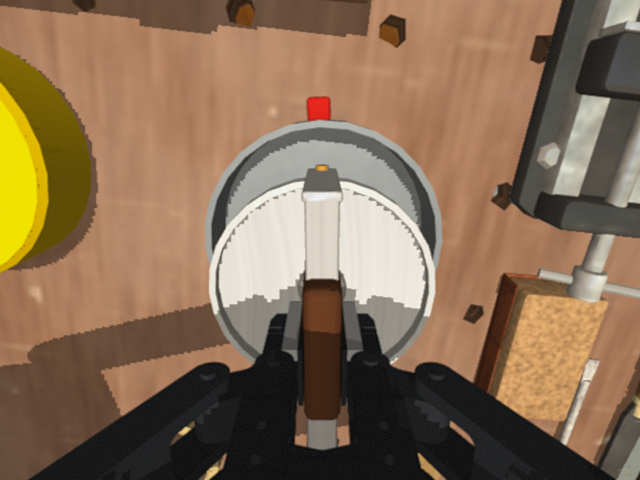

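The tray is well clear, level, and the ball is centred. Now the quarter turn: handle at 96.2°, lug line at about 98.3°, so I turn about 88° (1.535 rad about +tool z).

carry_out --increments '[[[0,0,0],[0,0,0.015],1],[[0,0,0],[0,0,0.03],1],[[0,0,0],[0,0,0.05],1],[[0,0,0],[0,0,0.06],1],[[0,0,0],[0,0,0.06],1],[[0,0,0],[0,0,0.06],1],[[0,0,0],[0,0,0.06],1],[[0,0,0],[0,0,0.06],1],[[0,0,0],[0,0,0.06],1],[[0,0,0],[0,0,0.05],1],[[0,0,0],[0,0,0.03],1],[[0,0,0],[0,0,0.015],1]]'

```text
time: 22.75
tool_pos: [529.6, 213.4, 139.5]
tcp_rot: [-179.9, 0.1, 62.9]
ft_force: [1.1, 0.1, -3.8]
finger_gap: 12.9
```

```bash
python3 - <<'E'
from h import *
from bench import r
go([531,214,142],8.3,1)
s=r.snapshot("side"); cv2.imwrite(f"pics/p_s.png",cv2.resize(s["image"][140:300,220:380],(600,600)))
E
```

```text
t 22.75 tcp [529.6 213.4 139.5] rot [-1.7989e+02  1.0000e-01  6.2900e+01] F [ 1.1  0.1 -3.8] M [ 0.01 -0.    0.03] gap 12.9 j [17.  7. 96.  0. 78. 44.]
shift [ 0.0012  0.001  -0.0025] turn [-9.000e-04  2.400e-03  9.529e-01] | per row [ 0.0012  0.001  -0.0025] [-9.000e-04  2.400e-03  9.529e-01]
```

View pics/p_s.png

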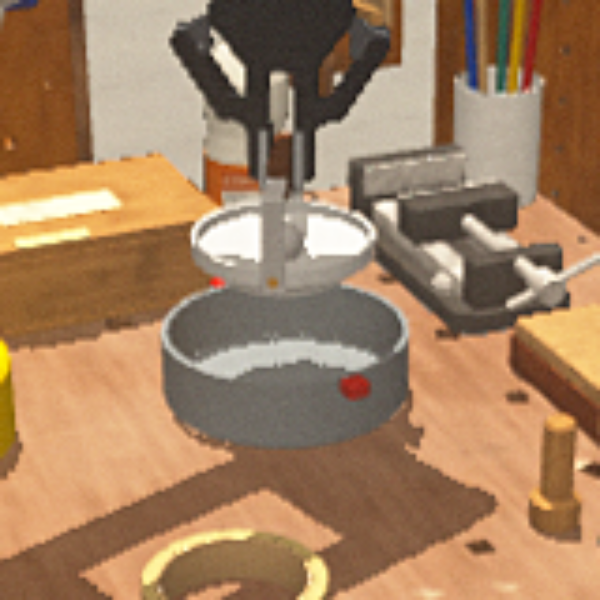

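Turned a third of the way, level and ball central. 0.95 rad remain.

carry_out --increments '[[[0,0,-0.001],[0,0,0.015],1],[[0,0,0],[0,0,0.03],1],[[0,0,0],[0,0,0.05],1],[[0,0,0],[0,0,0.06],1],[[0,0,0],[0,0,0.06],1],[[0,0,0],[0,0,0.06],1],[[0,0,0],[0,0,0.06],1],[[0,0,0],[0,0,0.06],1],[[0,0,0],[0,0,0.06],1],[[0,0,0],[0,0,0.05],1],[[0,0,0],[0,0,0.03],1],[[0,0,0],[0,0,0.015],1]]'

```text
time: 24.0
tool_pos: [529.9, 213.5, 141.5]
tcp_rot: [-180.0, 0.1, 29.9]
ft_force: [0.5, 0.3, -2.5]
finger_gap: 12.9
```

```bash
python3 - <<'E'
from h import *
go([530,214,141],8.3,1)
E
```

```text
t 24.0 tcp [529.9 213.5 141.5] rot [-1.7997e+02  1.0000e-01  2.9930e+01] F [ 0.5  0.3 -2.5] M [ 0.01 -0.02  0.01] gap 12.9 j [17.  7. 96.  0. 78. 77.]
shift [ 0.0004 -0.0004  0.0005] turn [-1.000e-04  1.800e-03  3.775e-01] | per row [ 0.0004 -0.0004  0.0005] [-1.000e-04  1.800e-03  3.775e-01]
```

carry_out --increments '[[[0,0,0],[0,0.001,0.015],1],[[0,0,0],[0,0,0.03],1],[[0,0,0],[0,0,0.05],1],[[0,0,0],[0,0,0.06],1],[[0,0,0],[0,0,0.06],1],[[0,0,0],[0,0,0.06],1],[[0,0,0],[0,0,0.05],1],[[0,0,0],[0,0,0.035],1],[[0,0,0],[0,0,0.02],1],[[0,0,0],[0,0,0],1],[[0,0,0],[0,0,0],1],[[0,0,0],[0,0,0],1]]'

```text
time: 25.2
tool_pos: [529.9, 213.5, 141.8]
tcp_rot: [-180.0, 0.0, 7.3]
ft_force: [0.3, 0.3, -3.8]
finger_gap: 13.1
```

carry_out --increments '[[[0,0,0],[0,0,0],1],[[0,0,0],[0,0,0],1],[[0,0,0],[0,0,0],1],[[0,0,0],[0,0,0],1],[[0,0,0],[0,0,0],1]]'

```text
time: 25.7
tool_pos: [529.9, 213.5, 141.8]
tcp_rot: [-180.0, 0.0, 7.4]
ft_force: [0.2, 1.2, -3.1]
finger_gap: 13.3
```

```bash
python3 - <<'E'
from h import *
from bench import r
go([530,214,141],8.3,1)
s=r.snapshot("side"); cv2.imwrite(f"pics/q_s.png",s["image"]); cv2.imwrite(f"pics/q_z.png",cv2.resize(s["image"][140:300,220:380],(600,600)))
s=r.snapshot("wrist"); cv2.imwrite(f"pics/q_w.png",s["image"])
print(r.sense()["qd"].round(2))
E
```

```text
t 25.7 tcp [529.9 213.5 141.8] rot [-1.7998e+02  1.0000e-02  7.4000e+00] F [ 0.2  1.2 -3.1] M [-0.01  0.    0.01] gap 13.3 j [17.  6. 96.  0. 78. 99.]
shift [ 0.0001 -0.0005  0.0008] turn [-0.0004  0.0002 -0.0157] | per row [ 0.0001 -0.0005  0.0008] [-0.0004  0.0002 -0.0157]
[ 0.04  0.01 -0.04  0.02  0.07 -0.15]
```

View pics/q_z.png

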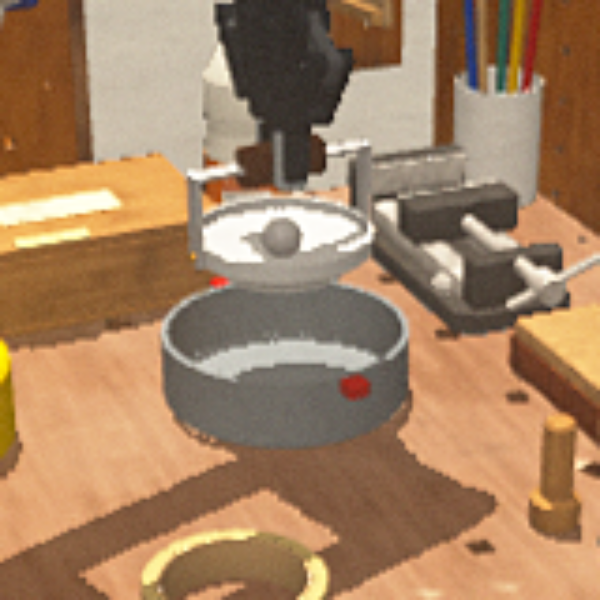

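View pics/q_w.png

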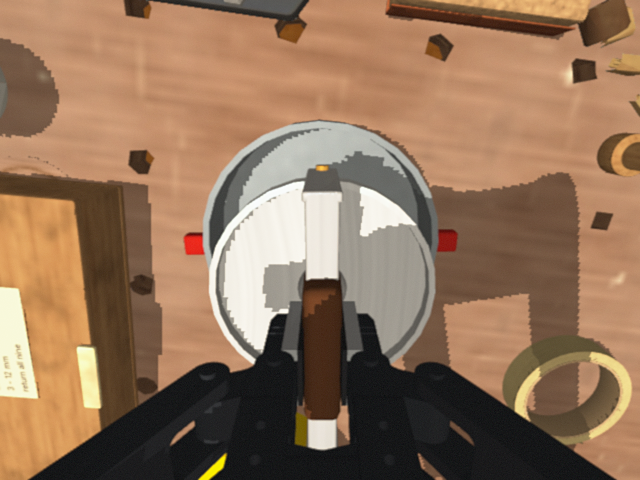

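View pics/q_s.png

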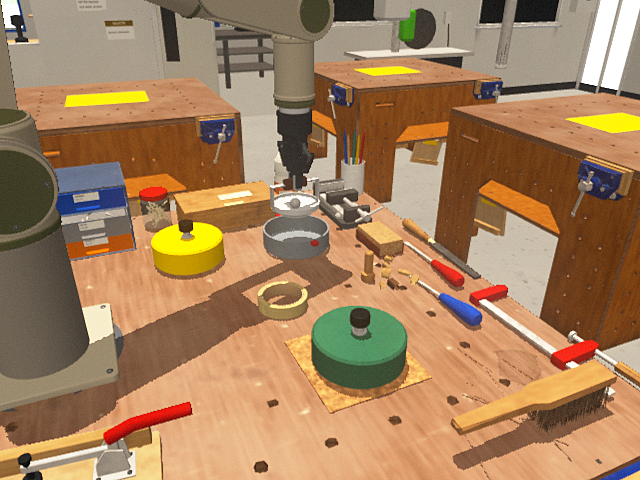

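The wrist view has the lugs at (195,243) and (447,240), with the handle square to them. The tray sits the same in the fingers as at the grasp (bail end at (322,168)). The side view has the ball centred, the lid flat on the mat and the bystanders in place. Handing in.

```bash
python3 -c "
from bench import r
r.hand_in()"
```

```text
the job is handed in; nothing more can be done
```

I did the job in one pass and handed it in at about 26 s; the hand-in gave no verdict.

**Lid:** I lifted it off by its knob and set it down flat on the mat. By tool position it is about 3 mm from the mat's centre. I let go, and the side view taken just before hand-in still shows it flat.

**Tray:** I gripped it by its wooden grip, lifted it straight up about 80 mm and turned it about 89° above the pan. It was still held then, with a finger gap of 13 mm and a load of about 3 N.

**Last checks:**
- **Height and position:** the grip is about 155 mm above the bench and 1–2 mm from the pan's axis.
- **Handle:** it is about 1° off square to the lugs.
- **Level and at rest:** tool tilt was below 0.05°, and the arm was still. I judged the tray's own tilt only by eye, from it sitting unchanged in the fingers.
- **Ball and bystanders:** the ball looks centred in the dish. The tape, sanding block and bench dog look unmoved. I did not measure either.

**Disagreements:**
- The camera fixes for the knob and for the grip differed by 2–4 mm between views. I settled this by centring each one between the fingers in the wrist picture.
- The force reading showed no clear contact when the lid was set down. I took it as seated because the tool height stopped at 67.7 mm against an expected 67.5 mm.

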